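# Free the locked tray of the drying box with the release pin

## Robot

A 6-joint arm with a two-finger parallel gripper is mounted at the origin on the work surface. World frame = base frame: x ahead of the robot, y to its left, z up, the work surface at z = 0. Lengths are in m, angles in rad, forces in N, time in s.
With the tool pointing down it reaches from about 0.425 to 0.95 m from the base axis. Payload 3.5 kg.
Tool frame: the origin (TCP) lies midway between the tips of the shut fingers; the grasp point (between the pads) lies 19 mm behind it; z points along the fingers, y is the line along which they close (so a half turn about z gives the same grasp; the last joint's range is limited). The gripper opens to 85 mm and grips with 20 to 120 N. Pads are 22 mm wide; open, the fingers measure 114 mm over their backs; the gripper's body (76 mm by 85 mm) begins 54 mm behind the grasp point. The pads swing forward as they close: fully open they stand 13 mm farther back than shut.
Start: joints at [-1.448, 0.286, 1.577, -0, 1.279, -0.15], TCP at [0.182, -0.65, 0.231] pointing down, gripper open.
Joint ranges: [-2.77, 2.77], [-0.9, 2.22], [0.21, 2.48], [-1.53, 4.67], [0.24, 2.81], [-2.84, 2.84]. Speed limits (rad/s): [2.79, 2.79, 3.14, 3.14, 3.14, 3.14].

## Interface

Orientations are given as a unit quaternion [x, y, z, w].
In Python, from plant import ctrl, cams, order gives the robot as it stands.
- The arm moves only by the tool move_arm, never from a script. Its argument "plan" is one flat list of numbers, 7 for each row, row after row: the shift along the world's x, y, z in mm, then the turn, a rotation vector about the world's x, y, z in degrees, then the finger opening in mm, from 0 to 85.4. A call has 1 to 12 rows; each row shifts and turns the commanded pose from where the row before left it; what a row does not reach is not made up. A row lasts 1/10 s, in which the tool goes at most 50 mm and 8.59 degrees, less where a joint would pass 70% of its speed; a pose out of reach is approached as far as the arm can. A call is refused whole if a number of a shift passes 50 or a number of a turn 8.59, either way. A call with a gripper value outside its range is refused whole. The fingers move at their own pace and stop on an object; "newtons" is the grip in N (left out, the last holds). Time passes only in rows, so rows that do not move let the fingers close. It gives the time, the measured TCP pose, the force, the opening and the grip force at its end, in the units of the state.
- ctrl.get_state(): the state, without advancing time (a new reading comes with each control period).
- cams.read_camera(name): name is "scene" or "top"; returns a dict with "color" (384x512x3 uint8, red, green, blue), "fov_y" (degrees; the focal length in pixels is half the picture's height over the tangent of half this angle, whatever the lens; pixels are square), "cx", "cy" (the principal point, pixels), "origin" and "orientation" of the camera in the world. Camera axes: x right, y up, looking along -z (the intrinsics and any distortion apply to the point x, -y, -z); pixel columns grow to the right and rows downward; lengths in m; the calibration is good to about 2 mm. A picture is of the moment at which its call begins. There is no depth.
- order.sign_off(): hands the job in; it is judged then, once.
The state is a dict: "time": time; "qpos": joint angles; "dq": joint speeds; "joint_efforts": joint torques, N m; "eef_pos": TCP position; "tcp_rot": TCP orientation; "contact_force": force on the tool from outside, world axes, zero at the start; "wrist_torque": the same for the moment, N m; "opening": opening from 0.0 (shut) to 1.0 (fully open); "finger_force": force on a finger pad.
Only numpy, scipy, OpenCV 4.12 (cv2) and the standard library are available. Lean on these libraries where they do the work, as an engineer would, in place of code of your own. Each camera call takes 0.05 s, during which the arm holds its last target. There are 200 camera calls.

## Task

The drying box is switched off and its tray has stayed locked: take the red-handled release pin from the tool block and push it straight down through the yellow-ringed hole in the top of the box until the hidden catch lets go and the tray springs forward. Then stand the pin back in its socket in the tool block, right down on its shoulder, and draw the tray all the way out to its stop. Leave the other things on the worktop where they lie.

Things in the scene. Friction and masses are not known exactly. Their poses are not given: they have to be found in the camera images.
- drybox: Fixed steel drying box, 240 mm deep (x), 240 wide (y), 120 high. Origin: centre of its underside, at worktop height; x points from its front face to its back, y to the left seen from the robot, z up. The front (robot side, x = -120) has the tray front with a bar handle and, at the -y side, a strip with a black rocker switch (off). The flat top has vent slots and the access hole.
- access_hole (a point): Centre of the access hole, 12 mm across, in the 4 mm top plate, at its top surface, 120 mm above the worktop; ringed by a flat yellow mark 31 mm across. 42 mm straight below is the hidden pad of a sprung pawl: push it at least 6 mm down (pin tip 48 mm or more below the top) to free the tray. It resists with 2 to 6 N and gives way until the pin's shoulder rests on the top (tip 55 mm down).
- tray (a joint): Tray position in m along the box's -x (towards the robot): 0 shut, 0.10 fully out at its stop. While locked it stands about 2 mm out and cannot be pulled. When the pawl is pressed, a spring pushes it out by about 35 mm; from there it slides with a drag of a few newtons and stays where it is left.
- tray_handle (a point): Middle of the tray's dark steel bar handle: a round bar 10 mm thick, 80 mm long along the box's y axis, 43 mm in front of the tray front (clear gap 38 mm), 85 mm above the worktop and 35 mm below the box top. Moves with the tray. Can be pinched from above with the fingers closing along the box's x axis, one finger going down in the gap.
- pin: Loose release pin, 114 mm long, about 50 g, standing upright in the tool block, handle up. From the bottom: steel shaft 6 mm thick and 55 mm long with a round tip; steel shoulder disc 22 mm across, 4 mm thick; round red handle 15 mm thick, 55 mm long. Origin: the tip; z runs up along the pin.
- pin_tip (a point): The lower tip of the pin's shaft.
- pin_grip (a point): Point on the pin's axis 89 mm above its tip, a little above the middle of the red handle: a good place to hold it.
- tool_block: Fixed black tool block, 150 mm long (its x), 55 wide (its y), 65 high; origin at the centre of its underside. It holds the pin at its -x end and, 95 mm from it at the +x end, a fixed print brush that reaches 168 mm above the worktop. It stands to the left or to the right of the box.
- socket (a point): Centre of the mouth of the pin's socket, on the top of the tool block, 65 mm above the worktop, marked by a flat white ring 27 mm across; hole 13 mm in diameter, 60 mm deep. When the pin is home its shoulder lies on the block and its tip is 55 mm below this point.
- dish: White ceramic palette dish with wells, 104 mm across, 16 mm high. Bystander. It lies on the side where the tool block is not.
- goggles: Amber plastic goggles, 150 mm wide, 47 mm high. Bystander.
- torch: Yellow pen torch, 134 mm long, 17 mm high, lying in front of the box towards the robot; the tray and its handle pass clear above it. Bystander.
- scoop: Stainless steel scoop, 150 mm long, 16 mm high. Bystander.
- powder_jar: Black powder jar with a white cap, 54 mm across, 62 mm high. Bystander.
- tape_roll: Roll of lifting tape lying flat, 84 mm across, 26 mm high. Bystander.
There are look-alikes about, which are no part of the job. What is shaped like the pin but purple or turquoise is not meant.

How it is judged:
On the way:
1. with the pin's tip down inside the access hole, the tray springs free (z of pin_tip in the frame of access_hole below -0.038 m and horizontal distance between pin_tip and access_hole below 0.01 m and value of joint tray above 0.012 m), for 0.1 s.
At the end, for the whole second after the job is handed in: The tray is out to its stop (within 8 mm of its 100 mm travel) and still; the pin stands at rest and upright (within 0.1 rad) in its socket, shoulder on the block to within 4 mm and its tip within 7 mm of the socket's axis (value of joint tray above 0.092 m and velocity of joint tray below 0.01 m/s and horizontal distance between pin_tip and socket below 0.007 m and z of pin_tip in the frame of socket below -0.051 m and angle between pin's own z axis and vertical below 0.1 rad and linear speed of pin below 0.01 m/s); the robot touches nothing.
It fails at once if a bystander (dish, goggles, torch, scoop, powder jar or tape roll) is moved by more than 30 mm (distance of any of dish, goggles, torch, scoop, powder_jar, tape_roll from where it was at the start of the episode above 0.03 m).
It also fails if it takes over 69 s, if anything falls off the work surface, if the arm or the gripper's body presses on something with over 40 N, if the wrist force passes 120 N, or if a joint passes its speed limit or range.

## Working session

There is one attempt and no reset: what is moved stays moved. The work goes in short steps, Python scripts to look and compute and a tool call to move; the robot and the scene stay as the last step left them, time stands still between calls to the robot, and variables do not carry over. Pictures are saved under pics/ and viewed, at most 10 in all, crops included, and the job is handed in when it is done.

Besides the shell and the picture viewer there is one more tool, called after ">>>" as a command line: name --argument value ..., lists and objects as JSON in quotes. move_arm: Moves the arm, as the interface text tells. Its arguments: {"type":"object","properties":{"plan":{"type":"array","items":{"type":"number"}},"newtons":{"type":"number"}},"required":["plan"]}

```bash
mkdir -p pics && cat > h.py <<'E'
import numpy as np, cv2
from scipy.spatial.transform import Rotation as R
from plant import ctrl, cams, order
def cam(n):
    d=cams.read_camera(n); return d
def ray(d,u,v):
    f=d['color'].shape[0]/2/np.tan(np.radians(d['fov_y'])/2)
    p=np.array([[[u,v]]],float)
    K=np.array([[f,0,d['cx']],[0,f,d['cy']],[0,0,1]])
    D=np.array(d.get('distortion',np.zeros(5)),float) 
    q=cv2.undistortPoints(p,K,D)[0,0]
    return np.array(d['origin']),R.from_quat(d['orientation']).as_matrix()@np.array([q[0],-q[1],-1])
def plane(d,u,v,z):
    o,r=ray(d,u,v); return o+r*(z-o[2])/r[2]
def proj(d,P):
    f=d['color'].shape[0]/2/np.tan(np.radians(d['fov_y'])/2)
    c=R.from_quat(d['orientation']).as_matrix().T@(np.array(P)-np.array(d['origin']))
    return d['cx']+f*c[0]/-c[2], d['cy']-f*c[1]/-c[2]
E
python3 - <<'E'
from h import *
for n in('scene','top'):
    d=cam(n); print({k:v for k,v in d.items() if k!='color'})
    cv2.imwrite(f'pics/{n}0.png',cv2.resize(d['color'][:,:,::-1],(800,600),interpolation=cv2.INTER_CUBIC))
    np.save(f'{n}0.npy',d['color'])
s=ctrl.get_state();print(s)
E
```

```text
{'fov_y': 55.8603088980329, 'cx': 254.61942478778195, 'cy': 183.859266947304, 'origin': array([0.93117987, 0.62109236, 0.77528987]), 'orientation': array([0.11586258, 0.37786482, 0.87569664, 0.27739762])}
{'fov_y': 50.90899245216481, 'cx': 251.19642195546555, 'cy': 189.33657647157466, 'origin': array([0.34726837, 0.05475716, 1.40443876]), 'orientation': array([-0.03993793,  0.04364086,  0.70923682, -0.70248386])}
{'time': 0.1, 'qpos': array([-1.44803008e+00,  2.87090847e-01,  1.57804156e+00,  1.70424761e-05,
        1.27858695e+00, -1.50024173e-01]), 'dq': array([-0.0008102 , -0.00245836, -0.00214432,  0.00223152,  0.00030913,
       -0.00052241]), 'joint_efforts': array([ 4.74389853e-04, -4.07297516e+01, -2.93700385e+01, -1.57119525e-04,
        3.40562859e-03, -1.61037732e-06]), 'eef_pos': array([ 0.18180149, -0.64943946,  0.23007038]), 'tcp_rot': array([ 9.90712360e-01,  1.35970179e-01,  2.26485178e-05, -1.06313723e-03]), 'contact_force': array([-0.17174219, -0.29062561, -0.46597247]), 'wrist_torque': array([0.01336542, 0.02654498, 0.0141275 ]), 'finger_force': 0.0, 'opening': 1.0025682125170432}
```

View pics/scene0.png

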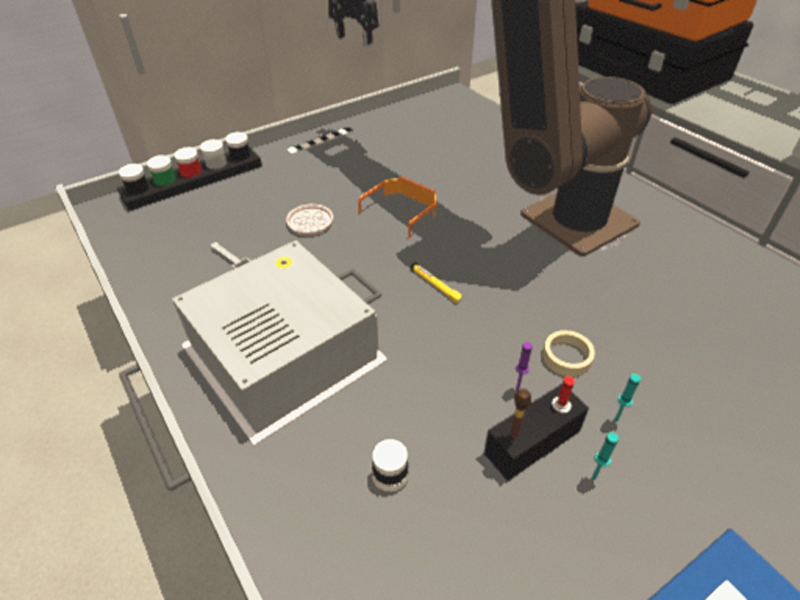

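View pics/top0.png

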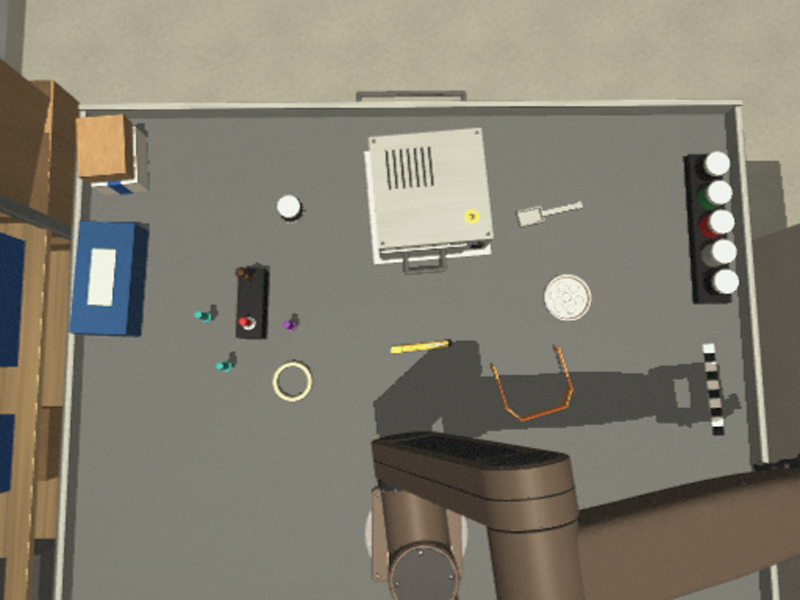

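The scene view shows the pin's red handle at about (567,390), the yellow ring at (284,263) and the tray handle at (360,287). In the top view they are at (245,322), (472,216) and (425,268). All are in 800x600 pixels.

```bash
cat > m.py <<'E'
from h import *
def mask(d,c,box):
    hsv=cv2.cvtColor(d['color'],cv2.COLOR_RGB2HSV).astype(int); H,S,V=hsv[...,0],hsv[...,1],hsv[...,2]
    m={'red':((H<8)|(H>172))&(S>150)&(V>70),'yel':(H>22)&(H<35)&(S>120)&(V>120),'white':(S<40)&(V>170),'dark':V<85}[c]
    x0,y0,x1,y1=box; k=np.zeros_like(m); k[y0:y1,x0:x1]=1; return (m&k).astype(np.uint8)
def tri(a,pa,b,pb):
    o1,r1=ray(a,*pa);o2,r2=ray(b,*pb)
    t=np.linalg.lstsq(np.c_[r1,-r2],o2-o1,rcond=None)[0]
    A,B=o1+r1*t[0],o2+r2*t[1]; return (A+B)/2,np.linalg.norm(A-B)
def blob(m):
    n,l,s,c=cv2.connectedComponentsWithStats(m); i=1+np.argmax(s[1:,4]); return c[i],s[i]
E
python3 - <<'E'
from m import *
S=cam('scene');T=cam('top')
for c,bs,bt,z in(('red',(345,230,375,270),(148,195,170,215),.095),('yel',(170,160,195,178),(292,130,312,146),.12),('white',(345,245,372,268),(148,195,170,215),.065)):
    a,sa=blob(mask(S,c,bs));b,sb=blob(mask(T,c,bt))
    print(c,a,sa,b,sb,tri(S,a,T,b),plane(S,*a,z),plane(T,*b,z))
# box top corners from views (bolt positions/edges)
t=T['color'];g=cv2.cvtColor(t,cv2.COLOR_RGB2HSV)
m=((g[...,2]>150)&(g[...,1]<60)).astype(np.uint8);m[:80]=0;m[160:]=0;m[:,:225]=0;m[:,320:]=0
cn=max(cv2.findContours(m,0,2)[0],key=cv2.contourArea)
print(cv2.approxPolyDP(cn,4,True)[:,0])
crop=lambda im,x,y,w,h:cv2.resize(im[y:y+h,x:x+w,::-1],(400,300),interpolation=cv2.INTER_CUBIC)
s=S['color']
cv2.imwrite('pics/c.png',np.vstack([np.hstack([crop(t,230,75,100,75)*1,crop(t,250,140,48,36)]),np.hstack([crop(s,340,235,40,30),crop(s,205,160,48,36)])]))
E
```

```text
red [361.79464286 249.3125    ] [357 240  11  20 112] [155.67857143 205.35714286] [152 203   8   5  28] (array([0.45335156, 0.35496042, 0.10390085]), np.float64(0.0026307691056139245)) [0.44796241 0.3504668  0.095     ] [0.45327399 0.3580825  0.095     ]
yel [181.37209302 167.55813953] [176 165  11   6  43] [301.53488372 138.11627907] [298 134   8   9  43] (array([ 0.66611864, -0.11824865,  0.1211493 ]), np.float64(8.586530296698848e-05)) [ 0.66568282 -0.11958355  0.12      ] [ 0.66636673 -0.11837932  0.12      ]
white [362.20833333 260.79166667] [359 257   7   7  24] [159.6 208.8] [156 206   7   5  15] (array([0.44375419, 0.35602074, 0.0533331 ]), np.float64(0.004000461311767626)) [0.45025599 0.36174806 0.065     ] [0.444115   0.35181447 0.065     ]
[[308  82]
 [235  88]
 [238 159]
 [315 152]]
```

View pics/c.png

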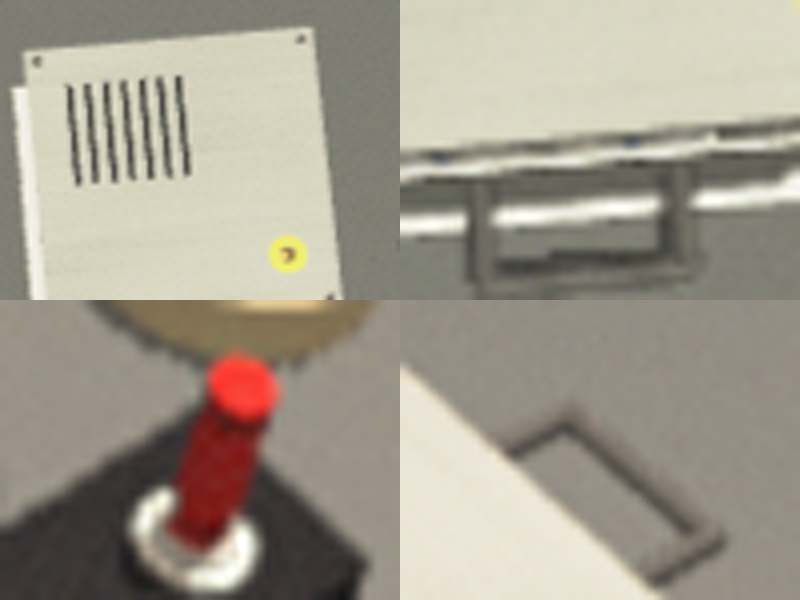

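The crops show the red handle's top at about (364,243.5) and the white ring centre at (359,259) in the scene camera. The tray bar runs from (260,173) to (285,172) in the top camera and from (225,174) to (243,189) in the scene camera.

```bash
python3 - <<'E'
from m import *
S=cam('scene');T=cam('top')
print('redtop',plane(S,363.8,243.3,.124),'ring',plane(S,358.8,258.6,.065))
print('top red z.124',plane(T,155.7,205.2,.12))
print('hole',plane(T,301.5,138.1,.12))
for c in((308,82),(235,88),(238,159),(315,152)):print(plane(T,*c,.12)[:2])
a,b=plane(T,260.2,173.3,.085),plane(T,285.4,172.2,.085);print('bar T',a,b,(a+b)/2)
a,b=plane(S,225.2,173.5,.085),plane(S,243,189,.085);print('bar S',a,b,(a+b)/2)
s=ctrl.get_state();print(R.from_quat(s['tcp_rot']).as_matrix())
# block edges top view: dark
m=mask(T,'dark',(148,165,175,220));c,_=blob(m)
cn=max(cv2.findContours(m,0,2)[0],key=cv2.contourArea);print(cv2.minAreaRect(cn))
E
```

```text
redtop [0.4527105  0.35321674 0.124     ] ring [0.4521871  0.35293397 0.065     ]
top red z.124 [0.45175176 0.3522322  0.12      ]
hole [ 0.66642193 -0.11826694  0.12      ]
[ 0.85628238 -0.14448892]
[0.83759415 0.09747066]
[0.59908271 0.08898436]
[ 0.61993195 -0.16096489]
bar T [0.55719069 0.01673272 0.085     ] [ 0.56011729 -0.06678736  0.085     ] [ 0.55865399 -0.02502732  0.085     ]
bar S [ 0.56089661 -0.06282312  0.085     ] [0.55458999 0.01958127 0.085     ] [ 0.5577433  -0.02162093  0.085     ]
[[ 9.63037981e-01  2.69365619e-01 -1.04661582e-04]
 [ 2.69365615e-01 -9.63037651e-01  8.05188550e-04]
 [ 1.16097069e-04 -8.03619386e-04 -9.99999670e-01]]
((161.5, 192.0), (21.0, 48.0), 0.0)
```

>>> move_arm --plan '[33,30,2,0,0,7.9,60,33,30,2,0,0,7.9,60,33,30,2,0,0,7.9,60,33,30,2,0,0,7.9,60,33,30,2,0,0,7.9,60,33,30,2,0,0,7.9,60,33,30,2,0,0,7.9,60,33,30,2,0,0,7.9,60,33,30,2,0,0,7.9,60,10,47,0,0,0,7.7,60,10,47,0,0,0,0,60,10,47,0,0,0,0,60]' --newtons 40

```text
time: 1.5
eef_pos: [0.5092, -0.2372, 0.2493]
tcp_rot: [0.679, 0.734, 0.0, 0.0]
contact_force: [1.3, -0.1, -0.0]
opening: 0.702
finger_force: 0.0
```

>>> move_arm --plan '[10,48,0,0,0,0,60,10,48,0,0,0,0,60,10,48,0,0,0,0,60,10,48,0,0,0,0,60,10,48,0,0,0,0,60,-15,47,0,0,0,0,60,-15,47,0,0,0,0,60,-15,47,0,0,0,0,60,-15,47,0,0,0,0,60,-15,47,0,0,0,0,60,-15,47,0,0,0,0,60,-15,47,0,0,0,0,60]'

```text
time: 2.7
eef_pos: [0.4529, 0.3318, 0.2496]
tcp_rot: [0.679, 0.734, 0.0, 0.0]
contact_force: [0.5, -0.5, 0.3]
opening: 0.702
finger_force: 0.0
```

```bash
cat > st.py <<'E'
from h import *
s=ctrl.get_state();M=R.from_quat(s['tcp_rot']).as_matrix()
print(s['time'],s['eef_pos']*1000,'yaw',np.degrees(np.arctan2(M[1,1],M[0,1])),'zax',M[:,2],'F',s['contact_force'],s['opening']*85.4,s['finger_force'],s['qpos'])
E
python3 st.py
```

```text
2.7 [452.91858557 331.79356915 249.61001733] yaw 4.431044544850871 zax [ 6.95628282e-04  2.09751387e-04 -9.99999736e-01] F [ 0.46513873 -0.45285863  0.34450264] 59.981158762741735 0.0 [ 4.51606610e-01  2.19233329e-02  1.84041405e+00 -1.19943190e-04
  1.27853784e+00  3.74304754e-01]
```

>>> move_arm --plan '[0,21,0,0,0,0,60,0,0,-40,0,0,0,60,0,0,-40,0,0,0,60,0,0,-30,0,0,0,60,0,0,-30,0,0,0,60,0,0,-20,0,0,0,60,0,0,-10,0,0,0,60,0,0,0,0,0,0,30,0,0,0,0,0,0,20,0,0,0,0,0,0,8,0,0,0,0,0,0,8,0,0,0,0,0,0,8]' --newtons 40

```text
time: 3.9
eef_pos: [0.4545, 0.3515, 0.0811]
tcp_rot: [0.679, 0.734, 0.001, 0.0]
contact_force: [-2.0, -0.1, 5.6]
opening: 0.162
finger_force: 39.0
```

```bash
python3 st.py
```

```text
3.9 [454.50993278 351.53945229  81.10616813] yaw 4.431462173044739 zax [ 0.00166893  0.00123392 -0.99999785] F [-2.02689775 -0.09139124  5.602367  ] 13.857018337527592 39.01121377944946 [4.81680829e-01 2.37872138e-01 1.93327239e+00 3.88795861e-04
 9.68397490e-01 4.04116284e-01]
```

>>> move_arm --plan '[0,0,10,0,0,0,8,0,0,20,0,0,0,8,0,0,30,0,0,0,8,0,0,40,0,0,0,8,0,0,40,0,0,0,8,0,0,20,0,0,0,8,0,0,0,0,0,0,8,0,0,0,0,0,0,8]'

```text
time: 4.7
eef_pos: [0.4537, 0.3508, 0.2389]
tcp_rot: [0.679, 0.734, 0.0, 0.0]
contact_force: [-0.3, 0.1, -0.7]
opening: 0.167
finger_force: 39.0
```

```bash
python3 st.py; python3 - <<'E'
from m import *
s=ctrl.get_state();e=s['eef_pos'];S=cam('scene');T=cam('top')
pt=e+[0,0,-.071]; print(proj(S,pt),proj(T,pt),proj(S,[.452,.353,.065]))
u,v=map(int,proj(S,pt));im=S['color'][v-50:v+50,u-65:u+68,::-1];print(u-65,v-50)
cv2.imwrite('pics/p1.png',cv2.resize(im,(798,600),interpolation=cv2.INTER_CUBIC))
E
```

```text
4.7 [453.71490695 350.76744293 238.94731103] yaw 4.425686386079011 zax [ 1.63180183e-04 -1.09471832e-04 -9.99999981e-01] F [-0.28209499  0.06341775 -0.69294148] 14.258198168415571 38.961507081985474 [ 4.81339036e-01  5.78702713e-02  1.82301320e+00 -1.81228676e-04
  1.26061523e+00  4.04151555e-01]
(np.float64(366.7262736066124), np.float64(230.18996520558932)) (np.float64(152.5913313112658), np.float64(203.32487644249304)) (np.float64(358.8771551479823), np.float64(258.58061671094765))
301 180
```

View pics/p1.png

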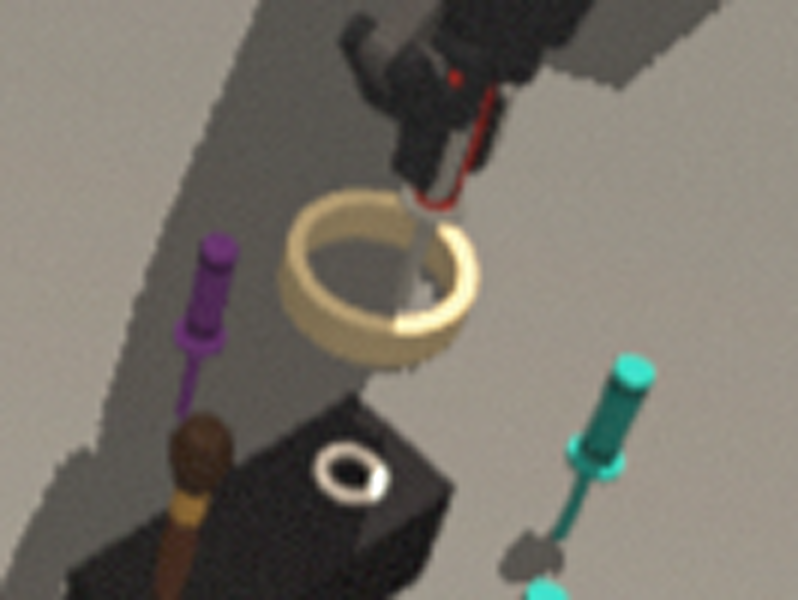

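The pin is held upright. In scene-camera pixels its shoulder is at about (372.5,214) and its tip at about (368.4,231.5). The empty socket is at (359.3,258.7).

```bash
python3 - <<'E'
from m import *
S=cam('scene')
e=ctrl.get_state()['eef_pos']
print(e,'tip',plane(S,368.2,231.3,.168),'shoulder',plane(S,372.3,213.8,.168+.057),proj(S,e+[0,0,-.014]))
m=mask(S,'white',(345,245,372,275));n=cv2.findContours(m,0,2)[0];c=max(n,key=cv2.contourArea);print(cv2.fitEllipse(c),plane(S,*cv2.fitEllipse(c)[0],.065))
E
```

```text
[0.45282559 0.35034617 0.23668169] tip [0.45349167 0.35470173 0.168     ] shoulder [0.4571864  0.35332011 0.225     ] (np.float64(372.3994661870664), np.float64(212.74747299447185))
((363.3571472167969, 260.1192932128906), (1.9121190309524536, 5.5687255859375), 32.70497512817383) [0.44668434 0.36199574 0.065     ]
```

>>> move_arm --plan '[12,-26,0,0,0,0,8,18,-40,0,0,0,0,8,18,-42,0,0,0,0,8,18,-42,0,0,0,0,8,18,-42,0,0,0,0,8,20,-42,0,0,0,0,8,20,-42,0,0,0,0,8,20,-42,0,0,0,0,8,20,-42,0,0,0,0,8,20,-42,0,0,0,0,8,18,-42,0,0,0,0,8,10,-28,0,0,0,0,8]'

```text
time: 6.05
eef_pos: [0.6659, -0.124, 0.2366]
tcp_rot: [0.68, 0.733, -0.001, -0.001]
contact_force: [0.2, 0.2, -0.5]
opening: 0.164
finger_force: 39.0
```

>>> move_arm --plan '[0,0,-20,0,0,0,8,0,0,-15,0,0,0,8,0,0,0,0,0,0,8,0,0,0,0,0,0,8,0,0,0,0,0,0,8]'

```text
time: 6.55
eef_pos: [0.6662, -0.1202, 0.205]
tcp_rot: [0.679, 0.734, 0.0, 0.0]
contact_force: [-0.3, 0.1, 0.6]
opening: 0.167
finger_force: 39.0
```

```bash
python3 st.py; python3 - <<'E'
from m import *
s=ctrl.get_state();S=cam('scene');T=cam('top')
print(proj(S,[.6665,-.1183,.12]),proj(S,[.6665,-.1183,.135]))
u,v=map(int,proj(S,[.6665,-.1183,.135]));im=S['color'][v-22:v+15,u-25:u+25,::-1];print(u-25,v-22)
cv2.imwrite('pics/p2.png',cv2.resize(im,(800,592),interpolation=cv2.INTER_CUBIC))
E
```

```text
6.55 [ 666.1645654  -120.24573382  205.03759991] yaw 4.498139759026527 zax [ 9.19877391e-04 -3.17960564e-04 -9.99999526e-01] F [-0.26756978  0.12586963  0.5522725 ] 14.239350972921995 38.98377299308777 [-3.28192758e-01  3.10313660e-01  1.59572369e+00 -4.74914413e-06
  1.23458203e+00 -4.06698368e-01]
(np.float64(181.31539406458876), np.float64(167.91801871964873)) (np.float64(180.5158622321516), np.float64(163.77297307426858))
155 141
```

View pics/p2.png

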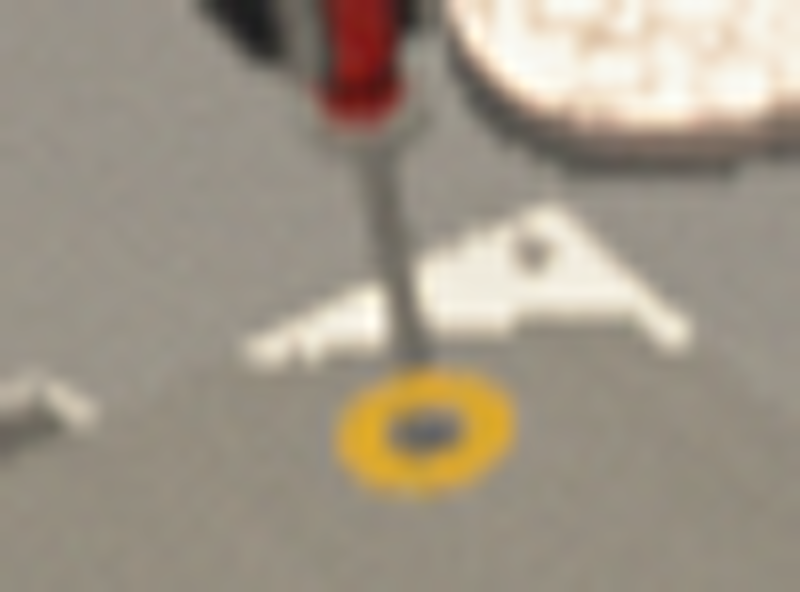

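The ring centre is at (181.1,167.6), and the tip at (180.8,163.3) stands straight above it, as predicted for z=0.135. I'm going down.

>>> move_arm --plan '[0,0,-8,0,0,0,8,0,0,-6,0,0,0,8,0,0,-5,0,0,0,8,0,0,-5,0,0,0,8,0,0,-3,0,0,0,8,0,0,0,0,0,0,8]' --newtons 70

```text
time: 7.25
eef_pos: [0.6655, -0.121, 0.1764]
tcp_rot: [0.679, 0.734, -0.0, -0.001]
contact_force: [-0.1, -0.7, -1.4]
opening: 0.156
finger_force: 68.1
```

>>> move_arm --plan '[0,0,-8,0,0,0,8,0,0,-8,0,0,0,8,0,0,-6,0,0,0,8,0,0,-6,0,0,0,8,0,0,-5,0,0,0,8,0,0,-4,0,0,0,8,0,0,-2,0,0,0,8,0,0,0,0,0,0,8,0,0,0,0,0,0,8]'

```text
time: 8.15
eef_pos: [0.6664, -0.121, 0.139]
tcp_rot: [0.679, 0.734, 0.0, 0.001]
contact_force: [0.2, 0.9, 4.2]
opening: 0.159
finger_force: 68.5
```

```bash
python3 st.py; python3 - <<'E'
from m import *
S=cam('scene')
im=S['color'][140:230,160:280,::-1]
cv2.imwrite('pics/p3.png',cv2.resize(im,(800,600),interpolation=cv2.INTER_CUBIC))
E
```

```text
8.15 [ 666.38094646 -121.04651311  139.02655952] yaw 4.429662024582112 zax [ 1.37650671e-03 -2.16192215e-04 -9.99999029e-01] F [0.1776375  0.90608691 4.20964351] 13.56174212356738 68.52074146270752 [-3.29311619e-01  3.72586974e-01  1.64231953e+00  2.66594582e-04
  1.12531370e+00 -4.06738297e-01]
```

View pics/p3.png

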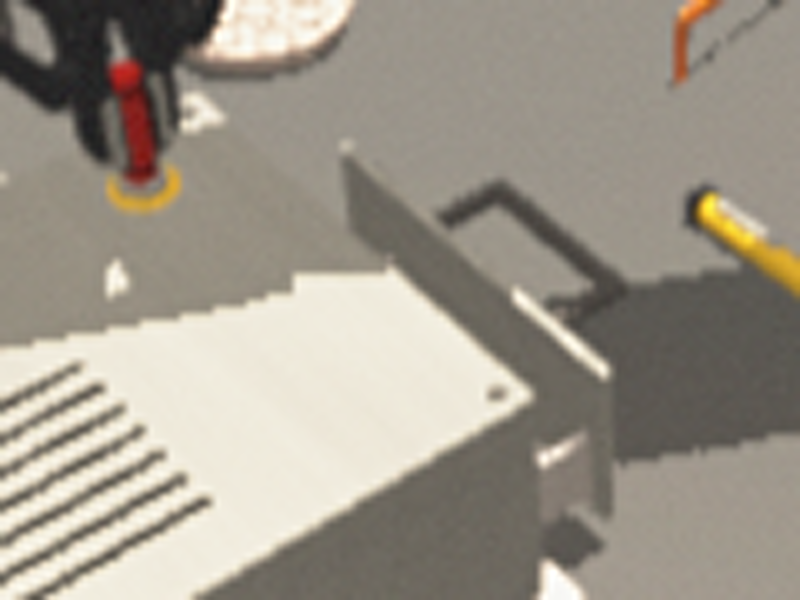

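The tray front stands out by about 35 mm, with its bar now at crop (500,185)–(620,285). I'm pulling the pin up and going back to the socket.

>>> move_arm --plan '[0,0,10,0,0,0,8,0,0,20,0,0,0,8,0,0,25,0,0,0,8,0,0,26,0,0,0,8,0,0,20,0,0,0,8,-12,26,0,0,0,0,8,-18,40,0,0,0,0,8,-18,42,0,0,0,0,8,-18,42,0,0,0,0,8,-18,42,0,0,0,0,8,-20,42,0,0,0,0,8,-20,42,0,0,0,0,8]'

```text
time: 9.4
eef_pos: [0.5404, 0.1562, 0.239]
tcp_rot: [0.679, 0.734, -0.001, -0.0]
contact_force: [0.0, 0.8, -0.3]
opening: 0.155
finger_force: 68.2
```

>>> move_arm --plan '[-20,42,0,0,0,0,8,-20,42,0,0,0,0,8,-20,42,0,0,0,0,8,-18,42,0,0,0,0,8,-11,28,0,0,0,0,8,0,0,-30,0,0,0,8,0,0,-30,0,0,0,8,0,0,-20,0,0,0,8,0,0,-11,0,0,0,8,0,0,0,0,0,0,8,0,0,0,0,0,0,8]'

```text
time: 10.5
eef_pos: [0.4534, 0.3511, 0.1491]
tcp_rot: [0.679, 0.734, 0.0, 0.0]
contact_force: [-0.2, 0.1, 0.2]
opening: 0.154
finger_force: 68.3
```

```bash
python3 st.py; python3 - <<'E'
from m import *
S=cam('scene')
print(proj(S,[.452,.353,.065]),proj(S,[.452,.353,.078]))
im=S['color'][235:280,330:390,::-1]
cv2.imwrite('pics/p4.png',cv2.resize(im,(800,600),interpolation=cv2.INTER_CUBIC))
E
```

```text
10.5 [453.38939721 351.054121   149.14990413] yaw 4.419351288589594 zax [ 9.05864904e-04  3.56093054e-04 -9.99999526e-01] F [-0.23979991  0.070668    0.17865907] 13.189207731492358 68.25302481651306 [ 4.82026116e-01  1.46159498e-01  1.89959906e+00 -1.17472860e-04
  1.09486638e+00  4.04947524e-01]
(np.float64(358.8771551479823), np.float64(258.58061671094765)) (np.float64(359.9523637891047), np.float64(255.29572561424476))
```

View pics/p4.png

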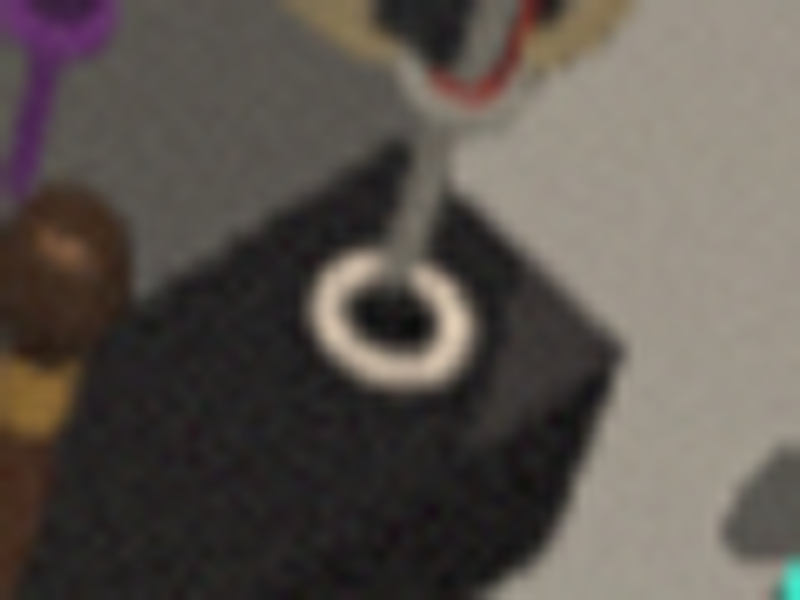

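The tip at (359.3,255.5) is above the ring centre at (359.0,258.3), within about 1.5 mm. I'll nudge it by (-1,+1) and lower it.

>>> move_arm --plan '[-1,1,-5,0,0,0,8,0,0,-6,0,0,0,8,0,0,-6,0,0,0,8,0,0,-6,0,0,0,8,0,0,-10,0,0,0,8,0,0,-12,0,0,0,8,0,0,-10,0,0,0,8,0,0,-6,0,0,0,8,0,0,-4,0,0,0,8,0,0,-3,0,0,0,8,0,0,0,0,0,0,8]'

```text
time: 11.65
eef_pos: [0.4523, 0.3522, 0.0812]
tcp_rot: [0.679, 0.734, 0.0, 0.0]
contact_force: [-1.1, -1.2, 3.4]
opening: 0.156
finger_force: 68.7
```

>>> move_arm --plan '[0,0,0,0,0,0,18,0,0,0,0,0,0,26,0,0,0,0,0,0,45,0,0,0,0,0,0,60,0,0,0,0,0,0,60,0,0,15,0,0,0,60,0,0,30,0,0,0,60,0,0,40,0,0,0,60,0,0,40,0,0,0,60,0,0,35,0,0,0,60]'

```text
time: 12.65
eef_pos: [0.4522, 0.3522, 0.244]
tcp_rot: [0.679, 0.734, 0.001, 0.0]
contact_force: [0.1, 0.1, -0.3]
opening: 0.706
finger_force: 0.0
```

```bash
python3 st.py; python3 - <<'E'
from m import *
S=cam('scene');T=cam('top')
a=cv2.resize(S['color'][235:280,330:390,::-1],(400,300),interpolation=cv2.INTER_CUBIC)
b=cv2.resize(S['color'][160:205,210:270,::-1],(400,300),interpolation=cv2.INTER_CUBIC)
c=cv2.resize(T['color'][150:195,245:305,::-1],(400,300),interpolation=cv2.INTER_CUBIC)
cv2.imwrite('pics/p5.png',np.vstack([np.hstack([a,b]),np.hstack([c,c*0])]))
E
```

```text
12.65 [452.17104902 352.17283923 244.00973111] yaw 4.434704441570312 zax [ 0.00258606  0.00136521 -0.99999572] F [ 0.11415605  0.05796563 -0.30502703] 60.32503344059432 0.0 [4.84737404e-01 5.14920307e-02 1.82030092e+00 3.03359283e-06
 1.26687540e+00 4.07334748e-01]
```

View pics/p5.png

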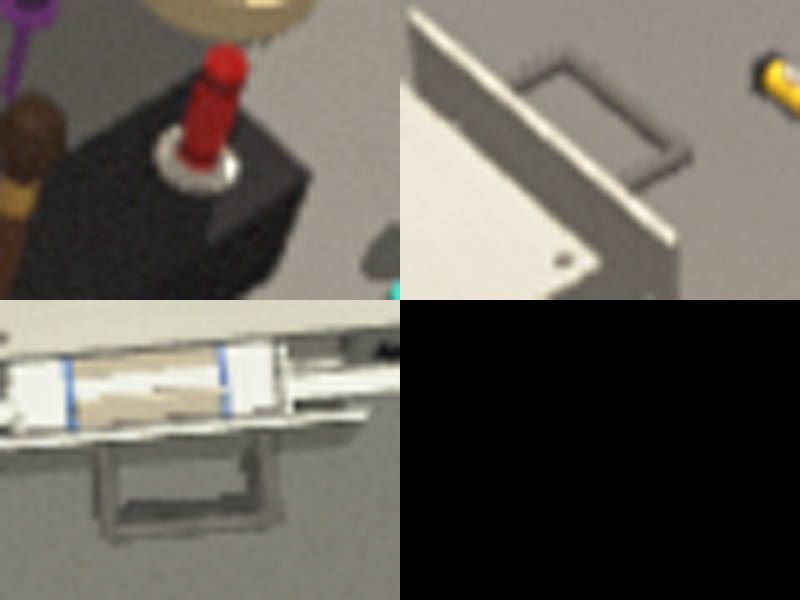

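The pin stands home: its red top is at (363.5,244), where it was at the start. The bar now runs (261,184)–(286.5,182) in the top camera and (234.2,168.2)–(252.7,182.7) in the scene camera.

```bash
python3 - <<'E'
from m import *
S=cam('scene');T=cam('top')
a,b=plane(T,261,184,.085),plane(T,286.5,182.2,.085);print('bar T',a,b,(a+b)/2)
a,b=plane(S,234.2,168.2,.085),plane(S,252.7,182.7,.085);print('bar S',a,b,(a+b)/2)
E
```

```text
bar T [0.52144479 0.01453848 0.085     ] [ 0.526663   -0.06975779  0.085     ] [ 0.5240539  -0.02760965  0.085     ]
bar S [ 0.52742758 -0.06736586  0.085     ] [0.51866367 0.01430004 0.085     ] [ 0.52304563 -0.02653291  0.085     ]
```

>>> move_arm --plan '[4,-20,0,0,0,0,40,9,-48,0,0,0,0,40,9,-48,0,0,0,0,40,9,-48,0,0,0,0,40,9,-48,0,0,0,0,40,9,-48,0,0,0,0,40,9,-48,0,0,0,0,40,7,-43,0,0,0,0,40,4,-28,0,0,0,0,40,0,0,-30,0,0,0,40,0,0,-40,0,0,0,40,0,0,0,0,0,0,40]'

```text
time: 14.05
eef_pos: [0.5156, -0.0262, 0.1628]
tcp_rot: [0.68, 0.734, -0.004, -0.007]
contact_force: [-0.6, 0.2, -0.3]
opening: 0.466
finger_force: 0.0
```

>>> move_arm --plan '[0,0,-20,0,0,0,40,0,0,-20,0,0,0,40,0,0,-20,0,0,0,40,0,0,-20,0,0,0,40,0,0,-14,0,0,0,40,0,0,-8,0,0,0,40,0,0,0,0,0,0,20,0,0,0,0,0,0,5,0,0,0,0,0,0,5,0,0,0,0,0,0,5]' --newtons 40

```text
time: 15.05
eef_pos: [0.5218, -0.0271, 0.0694]
tcp_rot: [0.679, 0.734, 0.001, 0.001]
contact_force: [0.6, 0.6, 0.5]
opening: 0.099
finger_force: 39.1
```

>>> move_arm --plan '[-4,-0.3,0,0,0,0,5,-8,-0.6,0,0,0,0,5,-10,-0.8,0,0,0,0,5,-10,-0.8,0,0,0,0,5,-10,-0.8,0,0,0,0,5,-8,-0.6,0,0,0,0,5,-6,-0.5,0,0,0,0,5,-4,-0.3,0,0,0,0,5,-2,-0.1,0,0,0,0,5,0,0,0,0,0,0,5]'

```text
time: 16.05
eef_pos: [0.4597, -0.0321, 0.0692]
tcp_rot: [0.68, 0.734, 0.001, 0.002]
contact_force: [4.5, 2.2, 3.2]
opening: 0.096
finger_force: 39.8
```

>>> move_arm --plan '[-1,0,0,0,0,0,5,-1,0,0,0,0,0,5,-1,0,0,0,0,0,5,0,0,0,0,0,0,5]'

```text
time: 16.45
eef_pos: [0.4598, -0.0321, 0.0693]
tcp_rot: [0.68, 0.733, 0.004, 0.005]
contact_force: [13.9, 2.9, -4.4]
opening: 0.1
finger_force: 39.2
```

>>> move_arm --plan '[2,0,0,0,0,0,5,0,0,0,0,0,0,25,0,0,0,0,0,0,38,0,0,0,0,0,0,38,0,0,10,0,0,0,38,0,0,20,0,0,0,38,0,0,40,0,0,0,38,0,0,40,0,0,0,38,0,0,40,0,0,0,38,0,0,0,0,0,0,38,0,0,0,0,0,0,38]'

```text
time: 17.55
eef_pos: [0.4581, -0.032, 0.2197]
tcp_rot: [0.679, 0.734, 0.0, 0.001]
contact_force: [-0.2, 0.8, -1.6]
opening: 0.442
finger_force: 0.0
```

```bash
python3 st.py; python3 - <<'E'
from m import *
S=cam('scene')
cv2.imwrite('pics/p6.png',cv2.resize(S['color'][120:300,160:400,::-1],(800,600),interpolation=cv2.INTER_CUBIC))
for p in([.4598,.008,.085],[.466,-.072,.085]):
    u,v=proj(S,p);print((u-160)*3.33,(v-120)*3.33)
E
```

```text
17.55 [458.14842399 -31.96346094 219.74574909] yaw 4.43339906112481 zax [ 2.43438019e-03 -9.07035598e-04 -9.99996626e-01] F [-0.21835532  0.79685251 -1.55507591] 37.725189314529565 0.0 [-2.91066221e-01 -1.98395518e-01  2.10024290e+00 -1.80219125e-04
  1.23715299e+00 -3.68383546e-01]
360.82499548719375 177.4767556405517
302.05035957025825 131.66152600087275
```

View pics/p6.png

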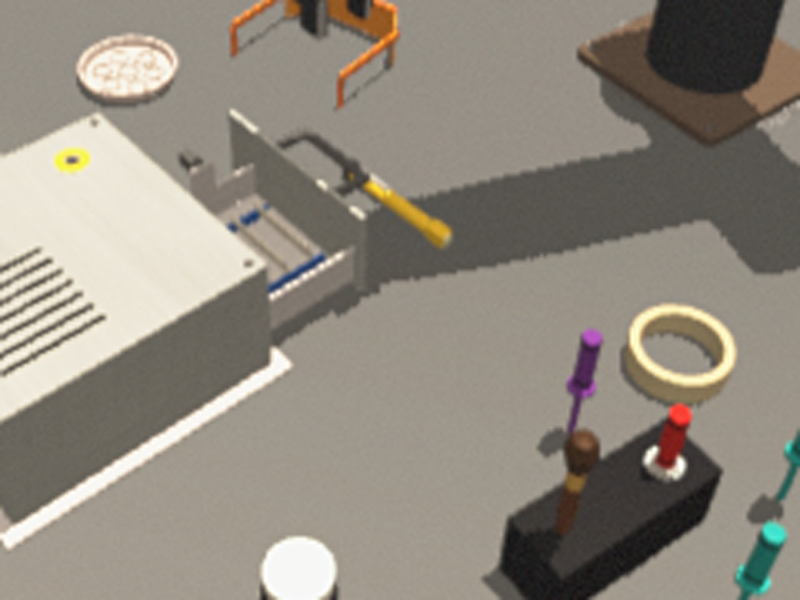

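The tray is fully out, with its bar at (300,135)–(357,177) as expected at the stop. The pin is home and the bystanders haven't moved.

```bash
python3 -c "
from plant import order
print(order.sign_off())"
```

```text
the job is handed in; nothing more can be done
None
```

I freed the tray with the red pin, stood the pin back in its socket, drew the tray out to its stop and handed the job in at about 18 s; the sign-off gave no verdict back.

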